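# Fit a canister's double lid and take the outer lid off again

## Robot

A 6-joint arm with a two-finger parallel gripper is mounted at the origin on a cart in front of the work surface, level with it; the furniture and walls round the work are solid. World frame = base frame: x ahead of the robot, y to its left, z up, the work surface at z = 0. Lengths are in m, angles in rad, forces in N, time in s.
With the tool pointing down it reaches from about 0.325 to 0.925 m from the base axis. Payload 3.1 kg.
Tool frame: the origin (TCP) lies on the centre line of the jaws, within the pads' length; the fingertips stand 14 mm ahead of it and the grasp point (between the pads) lies 5 mm behind it; x points along the fingers, y is the direction in which the jaws open and shut, and the axes are right-handed (so a half turn about x gives the same grasp; the last joint's range is limited). The gripper opens to 85 mm and grips with 20 to 120 N. Pads are 22 mm wide; open, the fingers measure 114 mm over their backs; the gripper's body (76 mm by 85 mm) begins 54 mm behind the grasp point. The pads swing forward as they close: fully open they stand 13 mm farther back than shut.
Start: joints at [1.071, 0.217, 1.613, -0, 1.311, -0.112], TCP at [0.236, 0.579, 0.245] pointing down, gripper open.
Joint ranges: [-2.75, 2.75], [-0.78, 2.1], [0.31, 2.55], [-1.13, 4.27], [0.13, 2.63], [-2.58, 2.58]. Speed limits (rad/s): [2.79, 2.79, 3.14, 3.14, 3.14, 3.14].

## Interface

Orientations are given as a unit quaternion [x, y, z, w].
In Python, from bench import manip, cams, order gives the robot as it stands. The module is installed in compiled form; this text tells all that it offers.
- The arm moves only by the tool servo_tool, never from a script. Its argument "commands" is a list that holds one entry, the list of rows, each a list of 7 numbers: the shift along the tool's x, y, z in mm, then the turn, a rotation vector about the tool's x, y, z in rad, then the opening in per cent of the stroke, from 0 (shut) to 100 (fully open). In form: [[[dx, dy, dz, wx, wy, wz, claw], ...]]. A call has 1 to 5 rows; each row shifts and turns the pose as measured when the row begins, along the tool's axes as they then stand; what a row does not reach is not made up. A row lasts 1/12 s, in which the tool goes at most 41.7 mm and 7.16 degrees, less where a joint would pass 70% of its speed; a pose out of reach is approached as far as the arm can. A call with a gripper value outside its range is refused whole. The fingers move at their own pace and stop on an object; the grip force is fixed at half the most. Time passes only in rows, so rows that do not move let the fingers close. It gives the time, the measured TCP pose, the force and the opening at its end, in the units of the state.
- manip.observe(): the state, without advancing time (a new reading comes with each control period).
- cams.capture(name): name is "scene" or "top" or "wrist"; returns the picture (400x640x3 uint8, red, green, blue); there is no depth.
- cams.camera_info(name): a dict with "mtx" (3x3 intrinsics, pixels), "pose" (4x4, takes a point from camera to world coordinates); the wrist camera has in their place "tool_from_camera" (4x4, takes a point from camera to tool coordinates, whose origin is the TCP and whose axes are the tool frame's). Camera axes: x right, y up, looking along -z (the intrinsics and any distortion apply to the point x, -y, -z); pixel columns grow to the right and rows downward; lengths in m; the calibration is good to about 2 mm. A picture is of the moment at which its call begins: read the wrist's pose just before it. camera_info takes no time and is no camera call.
- order.hand_in(): hands the job in, once; it reports no verdict.
Trained networks look in the newest picture that a camera, given by its name, has taken for a name from the list of things; names that differ only in an ending like _2 or _b are one class to them, and where a whole thing is asked for, a point or a joint stands for the part that bears it (a point fixed in the world has none). Each returns a list of dicts, best first, with "score" (0 to 1); they miss things now and then, are a little off and sometimes report something else, mostly with a low value. They report only what shows in the picture. A call takes as long as a camera call.
- cams.silhouettes(query, camera): "pixels" (400x640 bool, what is visible of it).
- cams.landmark_of(query, camera): "centre" ([x, y, z] in m, in the coordinates of the camera as it stood for that picture, good to about 4 mm: a listed point, or the origin of a listed thing).
The state is a dict: "time": time; "joints": joint angles; "dq": joint speeds; "joint_efforts": joint torques, N m; "position": TCP position; "orientation": TCP orientation; "contact_force": force on the tool from outside, world axes, zero at the start; "moment": the same for the moment, N m; "gripper_width": opening from 0.0 (shut) to 1.0 (fully open).
Only numpy, scipy, OpenCV 4.12 (cv2) and the standard library are available. Lean on these libraries where they do the work, as an engineer would, in place of code of your own. Each camera call takes 0.05 s, during which the arm holds its last target. There are 200 camera calls.

## Task

The storage canister stands open and its inner and outer lid lie beside it, locked together. Carry the pair by the wooden bar and lower it onto the canister so that the inner lid drops fully home with its ears in the two rim notches, then turn the outer lid anticlockwise about an eighth of a turn to unlock it and lift it straight up alone, leaving the inner lid seated. Finish still holding the outer lid level over the canister, at least 10 cm above where it sat, so that I can check the inner seal; keep the canister standing where it is and leave everything else alone.

Things in the scene. Friction and masses are not known exactly. Their poses are not given: they have to be found in the camera images.
- canister: Open round canister, blue-grey with a metal rim, 112 mm across, 100 mm tall, 0.8 kg, loose. Origin: centre of its underside, z up. Mouth 102 mm wide (105 at the top). Its rim has two notches for the inner lid's ears, at its own +x and -x, 9 mm deep, 18 mm wide at the bottom, flaring to 26 mm at the mouth.
- seat (a point): Point on the canister's axis level with the flat ledge inside it on which the inner lid comes to rest: 91 mm above the canister's underside, 9 mm below the rim. Axes as the canister's.
- inner_lid: Inner lid: metal plate 97 mm across, 6 mm thick, lower edge chamfered 2 mm, 0.14 kg. Origin: centre of its underside, z up. Two ears 12 mm wide, 1 to 6 mm above the underside, reach 55.5 mm out at its own +x and -x; they fit the rim notches either way round. Starts flat on the worktop, hidden under the outer lid.
- hub (a point): Centre of the top of the inner lid's hub, 20 mm above its underside; axes as the inner lid's. The hub is 56 mm across, with three small lugs at its top by which the outer lid's hooks hold it.
- outer_lid: Outer lid: blue-grey cap 123 mm across, 20 mm from the skirt's lower edge to the flat top, 0.18 kg. Origin: centre of the skirt's lower edge, z up. Locked, its x axis and bar lie over the inner lid's x axis (ears) within 3 degrees. Its origin is 4 mm above the inner lid's when it rests on it, 8 mm when it carries it (4 mm of play).
- bar (a point): Centre of the wooden bar grip on the outer lid, 35 mm above that lid's origin; axes as the outer lid's. The bar lies along x: 52 mm long, 16 mm wide, 28 mm high, its top 48 mm above the outer lid's origin.
- hooks (a point): Centre of the bayonet under the outer lid, 8 mm above its origin, out of sight. Lips on its three hooks stop the lids turning apart while the inner lid hangs. Inner lid home: let the outer lid down 4 mm until it rests on it (origin 95 mm above the canister's underside), turn it anticlockwise seen from above 30 to 80 degrees (45 is best; clockwise is blocked); it then lifts off freely.
- mug_cream: Plain cream mug, 83x116x94 mm, a bystander. Origin: centre of its underside.
- mug_blue: White mug with blue-grey dots, 82x117x91 mm, a bystander. Origin: centre of its underside.
- teaspoon: Steel teaspoon, 130x27x11 mm, a bystander. Origin: centre of its underside.
- onion: Red onion, 84x81x82 mm, a bystander. Origin: centre of its underside.
- lemon: Lemon, 78x55x56 mm, a bystander. Origin: centre of its underside.

How it is judged:
By the outcome, as a careful person would: the job done as asked, in the order asked, and still so for the second after the job is handed in, while the arm keeps its last pose, push and grip.
It also fails if it takes over 51 s, if anything falls off the work surface, if the arm or the gripper's body presses on something with over 40 N, if the wrist force passes 120 N, or if a joint passes its speed limit or range.

## Working session

There is one attempt and no reset: what is moved stays moved. The work goes in short steps, Python scripts to look and compute and a tool call to move; the robot and the scene stay as the last step left them, time stands still between calls to the robot, and variables do not carry over. Pictures are saved under pics/ and viewed, about 8 in all and at most 12, crops included, and the job is handed in when it is done.

Besides the shell and the picture viewer there is one more tool, called after "Request:" by a JSON object that holds its "api" and its "payload". servo_tool: Moves the arm, as the interface text tells. Its arguments: {"type":"object","properties":{"commands":{"type":"array","items":{"type":"array","items":{"type":"array","items":{"type":"number"}}}}},"required":["commands"]}

```bash
mkdir -p pics
cat > h.py <<'E'
import numpy as np, cv2
from bench import manip, cams, order
from scipy.spatial.transform import Rotation as R
def tool(s=None):
    s=s or manip.observe(); T=np.eye(4); T[:3,:3]=R.from_quat(s["orientation"]).as_matrix(); T[:3,3]=s["position"]; return T
def campose(n):
    i=cams.camera_info(n)
    return np.array(i["pose"]) if "pose" in i else tool()@np.array(i["tool_from_camera"])
def mark(q,n):
    P=campose(n); return [((P@np.r_[d["centre"],1])[:3].round(4).tolist(),round(d["score"],2)) for d in cams.landmark_of(q,n)[:2]]
def shot(n,f):
    im=cams.capture(n); cv2.imwrite("pics/"+f,im[...,::-1]); return im
def proj(n,p,P=None):
    i=cams.camera_info(n); P=campose(n) if P is None else P
    c=np.linalg.inv(P)@np.r_[p,1]; u=np.array(i["mtx"])@[c[0],-c[1],-c[2]]; return u[:2]/u[2]
def ray(n,uv,z,P=None):
    i=cams.camera_info(n); P=campose(n) if P is None else P
    d=np.linalg.inv(np.array(i["mtx"]))@[uv[0],uv[1],1]; d=P[:3,:3]@[d[0],-d[1],-d[2]]
    return P[:3,3]+d*(z-P[2,3])/d[2]
E
python3 - <<'E'
from h import *
s=manip.observe();print(s["time"],s["position"],s["orientation"],s["gripper_width"])
for n in("scene","top","wrist"):
    shot(n,n+"0.png")
    print(n,campose(n).round(3).tolist(), {k:v for k,v in cams.camera_info(n).items() if k not in("mtx","pose")})
    for q in("canister","bar","outer_lid"): print(q,mark(q,n))
cv2.imwrite("pics/m0.png",np.vstack([cv2.imread("pics/top0.png"),]))
E
```

```text
0.0 [0.23593731 0.57790911 0.24395724] [ 0.13542778  0.69410739 -0.13705658  0.69360633] 1.001319119610073
scene [[0.857, 0.381, -0.348, 0.189], [-0.516, 0.629, -0.582, -0.741], [-0.003, 0.678, 0.735, 1.017], [0.0, 0.0, 0.0, 1.0]] {}
canister [([0.4873, 0.1509, 0.0042], 0.73)]
bar [([0.4945, -0.1183, 0.0413], 0.64)]
outer_lid [([0.4929, -0.1202, 0.008], 0.93), ([0.7226, -0.3426, 0.0042], 0.17)]
top [[-0.004, 0.995, -0.102, 0.485], [-1.0, -0.004, -0.002, -0.01], [-0.002, 0.102, 0.995, 1.301], [0.0, 0.0, 0.0, 1.0]] {}
canister [([0.4868, 0.1498, -0.0023], 0.78), ([0.7135, 0.3596, -0.0014], 0.74)]
bar [([0.4923, -0.1199, 0.04], 0.67), ([0.5326, -0.3791, -0.0024], 0.46)]
outer_lid [([0.4861, -0.1194, 0.0037], 0.78), ([0.7527, -0.2162, 0.0016], 0.35)]
wrist [[0.378, -0.88, -0.287, 0.163], [0.926, 0.359, 0.117, 0.609], [-0.0, -0.31, 0.951, 0.375], [0.0, 0.0, 0.0, 1.0]] {'tool_from_camera': array([[-4.28170912e-05,  3.10312783e-01, -9.50634512e-01,
        -1.29462751e-01],
       [ 9.99999770e-01, -6.30211794e-04, -2.50758682e-04,
         3.42810237e-04],
       [-6.76914705e-04, -9.50634304e-01, -3.10312685e-01,
        -7.96227302e-02],
       [ 0.00000000e+00,  0.00000000e+00,  0.00000000e+00,
         1.00000000e+00]])}
canister []
bar []
outer_lid []
```

View pics/top0.png

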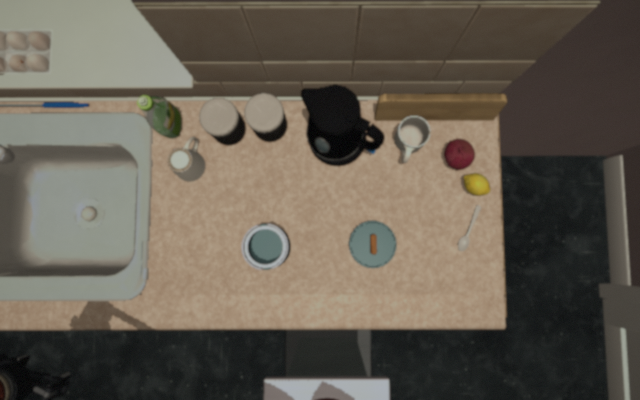

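View pics/scene0.png

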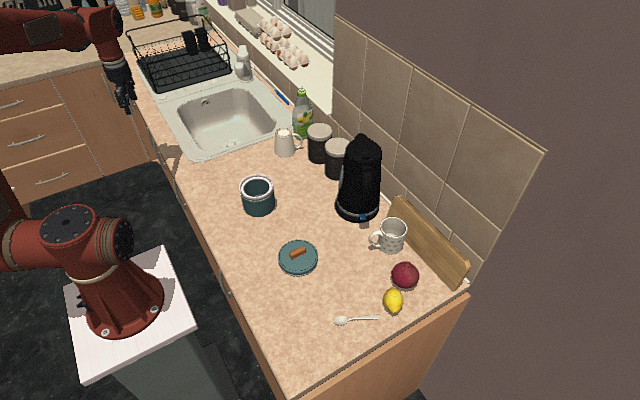

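Request:
{"api": "servo_tool", "payload": {"commands": [[[0,-23,30,0,0,0,100],[0,-23,30,0,0,0,100],[0,-23,30,0,0,0,100],[0,-23,30,0,0,0,100],[0,-23,30,0,0,0,100]]]}}

```text
time: 1.02
position: [0.3312, 0.417, 0.2451]
orientation: [0.134, 0.695, -0.13, 0.694]
contact_force: [0.6, 0.6, -0.7]
gripper_width: 0.997
```

Request:
{"api": "servo_tool", "payload": {"commands": [[[0,-23,30,0,0,0,100],[0,-23,30,0,0,0,100],[0,-23,30,0,0,0,100],[0,-23,30,0,0,0,100],[0,-23,30,0,0,0,100]]]}}

```text
time: 1.43
position: [0.4319, 0.2473, 0.2458]
orientation: [0.134, 0.694, -0.128, 0.696]
contact_force: [0.5, -0.1, 1.0]
gripper_width: 0.997
```

Request:
{"api": "servo_tool", "payload": {"commands": [[[0,-23,30,0,0,0,100],[0,-23,30,-0.1,0,0,100],[0,-15,20,-0.1,0,0,100],[0,0,0,-0.1,0,0,100],[0,0,0,-0.1,0,0,100]]]}}

```text
time: 1.85
position: [0.4927, 0.1506, 0.2476]
orientation: [-0.01, 0.703, 0.014, 0.711]
contact_force: [0.3, -0.4, -0.7]
gripper_width: 1.0
```

Run:
```python
from h import *
P=campose("wrist")
shot("wrist","w1.png")
print(mark("canister","wrist"),mark("seat","wrist"), P.round(4).tolist(), cams.camera_info("wrist")["mtx"])
```

```text
[([0.4852, 0.1489, 0.0003], 0.57)] [([0.4868, 0.1513, 0.0927], 0.62)] [[-0.0347, -0.9465, -0.3207, 0.4118], [0.9994, -0.0311, -0.0165, 0.1474], [0.0057, -0.3211, 0.947, 0.3761], [0.0, 0.0, 0.0, 1.0]] [[345.99010764   0.         330.10916592]
 [  0.         345.99010764 201.20766449]
 [  0.           0.           1.        ]]
```

View pics/w1.png

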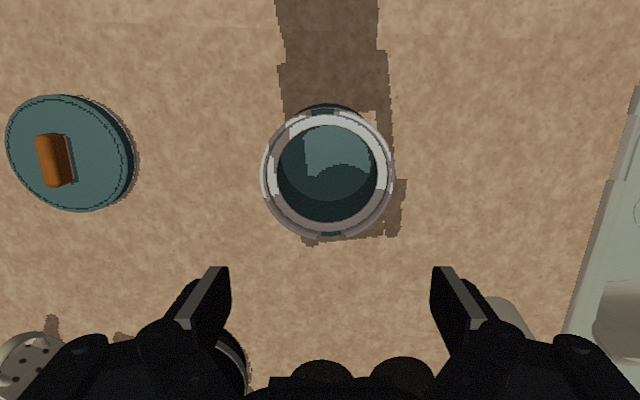

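Run:
```python
import cv2
im=cv2.imread("pics/w1.png")[95:250,250:410]; im=cv2.resize(im,None,fx=3.8,fy=3.8,interpolation=cv2.INTER_NEAREST)
cv2.imwrite("pics/w1c.png",im)
```

```text
(no output)
```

View pics/w1c.png

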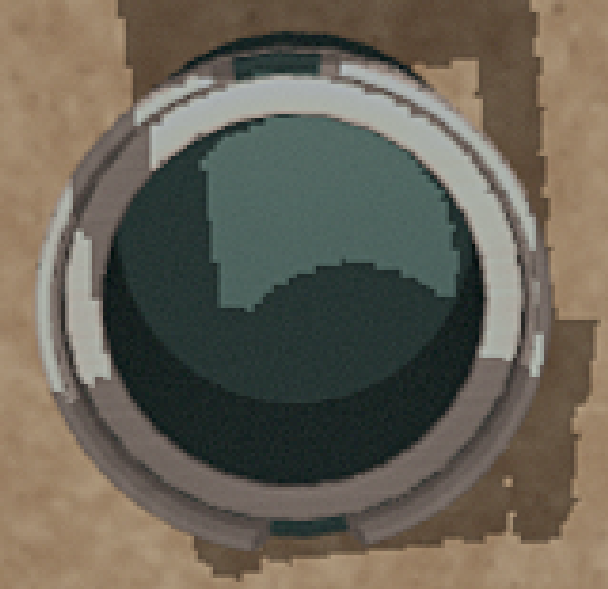

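Run:
```python
from h import *
P=campose("wrist")
a=ray("wrist",(322.9,112.4),.091,P);b=ray("wrist",(331.3,233.4),.091,P)
print(a,b,(a+b)/2,np.degrees(np.arctan2(*(b-a)[1::-1])),np.linalg.norm(b-a))
l=ray("wrist",(250+38/3.8,95+280/3.8),.1,P);r=ray("wrist",(250+550/3.8,95+290/3.8),.1,P);print(l,r,(l+r)/2)
# bar top corners rough in w1
print(tool().round(4).tolist(), manip.observe()["joints"])
```

```text
[0.43271685 0.1457704  0.091     ] [0.53805496 0.15573103 0.091     ] [0.48538591 0.15075071 0.091     ] 5.401746292828415 0.1058079904825593
[0.47810244 0.09563216 0.1       ] [0.47720492 0.20579154 0.1       ] [0.47765368 0.15071185 0.1       ]
[[0.0109, -0.0289, 0.9995, 0.4919], [0.0059, 0.9996, 0.0289, 0.152], [-0.9999, 0.0056, 0.0111, 0.2475], [0.0, 0.0, 0.0, 1.0]] [ 0.16100342 -0.02961071  1.87574811  0.00429048  1.28374434 -1.43987488]
```

Request:
{"api": "servo_tool", "payload": {"commands": [[[0,-40,0,0,0,0,100],[0,-40,0,0,0,0,100],[0,-40,0,0,0,0,100],[0,-40,0,0,0,0,100],[0,-40,0,0,0,0,100]]]}}

```text
time: 2.42
position: [0.4974, -0.0427, 0.2467]
orientation: [-0.009, 0.702, 0.017, 0.712]
contact_force: [1.8, 0.2, -0.0]
gripper_width: 1.002
```

Request:
{"api": "servo_tool", "payload": {"commands": [[[20,-35,0,0,0,0,100],[20,-35,0,0,0,0,100],[20,0,0,0,0,0,100],[0,0,0,0,0,0,100]]]}}

```text
time: 2.75
position: [0.5029, -0.1209, 0.188]
orientation: [-0.006, 0.699, 0.01, 0.715]
contact_force: [-1.3, 1.1, -0.8]
gripper_width: 1.004
```

Run:
```python
from h import *
s=manip.observe();P=campose("wrist")
np.save("P2.npy",P)
shot("wrist","w2.png")
print(mark("bar","wrist"),mark("outer_lid","wrist"),tool(s).round(4).tolist(),s["time"])
m=cams.silhouettes("bar","wrist")
print(m[0]["score"], m[0]["pixels"].sum())
im=cv2.imread("pics/w2.png")
h=cv2.cvtColor(im,cv2.COLOR_BGR2HSV); o=((h[...,0]<16)&(h[...,1]>150)&(h[...,2]>60)).astype(np.uint8)
n,l,st,c=cv2.connectedComponentsWithStats(o); print(st[1:][st[1:,4]>200])
cv2.imwrite("pics/w2v.png",im)
```

```text
[([0.4887, -0.1204, 0.0459], 0.6)] [([0.4961, -0.1222, 0.0051], 0.58)] [[0.0231, -0.0217, 0.9995, 0.5029], [0.0061, 0.9997, 0.0215, -0.1209], [-0.9997, 0.0056, 0.0233, 0.188], [0.0, 0.0, 0.0, 1.0]] 2.75Traceback (most recent call last):
  File "<stdin>", line 7, in <module>
IndexError: list index out of range
```

View pics/w2.png

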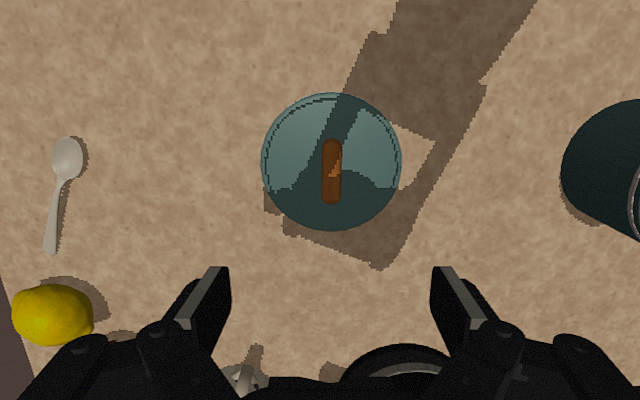

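Run:
```python
from h import *
P=np.load("P2.npy")
im=cv2.imread("pics/w2.png");b,g,r=[im[...,k].astype(int) for k in range(3)]
o=((r>1.6*b)&(r-b>30)); o[:120]=0;o[225:]=0;o[:,:300]=0;o[:,360:]=0; o&=(r>1.35*g)
o=cv2.morphologyEx(o.astype(np.uint8),cv2.MORPH_OPEN,np.ones((3,3)))
v,u=np.nonzero(o);print(o.sum(),u.min(),u.max(),v.min(),v.max())
def end(p):return ray("wrist",p,.052,P)
# centreline per row -> world at z=.052
c=np.array([end((u[v==k].mean(),k)) for k in range(v.min()+5,v.max()-4)])
k=np.polyfit(c[:,0],c[:,1],1);print("yaw",np.degrees(np.arctan(k[0])))
print(end((u.mean(),v.min())),end((u.mean(),v.max())),"z.024:",ray("wrist",(u.mean(),v.max()),.024,P))
# lid circle: edge at skirt/top z=.024
print([ray("wrist",p,.024,P).round(4).tolist() for p in((261,162),(402,162),(331,92.5),(331,231))])
```

```text
1181 321 341 139 203
yaw 0.15981079938612117
[ 0.46321284 -0.12000497  0.052     ] [ 0.51483384 -0.11880965  0.052     ] z.024: [ 0.52485845 -0.11834489  0.024     ]
[[0.4887, -0.1792, 0.024], [0.4862, -0.0581, 0.024], [0.4305, -0.1205, 0.024], [0.5523, -0.1177, 0.024]]
```

Request:
{"api": "servo_tool", "payload": {"commands": [[[0,2,-12,0.015,0.023,-0.006,100],[30,0,0,0,0,0,100],[30,0,0,0,0,0,100],[30,0,0,0,0,0,100],[20,0,0,0,0,0,100]]]}}

```text
time: 3.37
position: [0.5053, -0.1168, 0.0955]
orientation: [-0.011, 0.696, 0.0, 0.718]
contact_force: [-0.4, 0.6, -0.0]
gripper_width: 1.0
```

Request:
{"api": "servo_tool", "payload": {"commands": [[[0,0,0,0,0,0,100]]]}}

```text
time: 3.45
position: [0.5024, -0.1145, 0.0926]
orientation: [-0.011, 0.698, 0.002, 0.716]
contact_force: [-1.0, 0.6, -0.1]
gripper_width: 0.997
```

Run:
```python
from h import *
P=campose("wrist");print(tool().round(4).tolist());np.save("P3.npy",P)
shot("wrist","w3.png");print(mark("bar","wrist"))
print(tool().round(4).tolist())
```

```text
[[0.025, -0.0175, 0.9995, 0.5024], [-0.0128, 0.9998, 0.0178, -0.1145], [-0.9996, -0.0133, 0.0248, 0.0926], [0.0, 0.0, 0.0, 1.0]]
[([0.4893, -0.1173, 0.0411], 0.75)]
[[0.0306, -0.0177, 0.9994, 0.5049], [-0.0147, 0.9997, 0.0181, -0.1156], [-0.9994, -0.0153, 0.0303, 0.0959], [0.0, 0.0, 0.0, 1.0]]
```

View pics/w3.png

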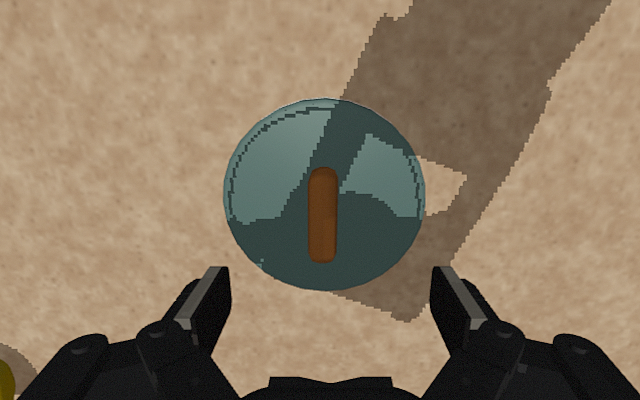

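Request:
{"api": "servo_tool", "payload": {"commands": [[[0,-4,-16,0.01,0.028,0.014,100]]]}}

```text
time: 3.63
position: [0.4915, -0.1194, 0.0981]
orientation: [-0.004, 0.705, 0.003, 0.71]
contact_force: [0.6, -0.4, 0.2]
gripper_width: 1.002
```

Request:
{"api": "servo_tool", "payload": {"commands": [[[0,0,0,0,0,0,100]]]}}

```text
time: 3.72
position: [0.4912, -0.1195, 0.0997]
orientation: [-0.005, 0.705, 0.002, 0.709]
contact_force: [-0.2, -0.1, -0.0]
gripper_width: 0.999
```

Request:
{"api": "servo_tool", "payload": {"commands": [[[0,0,0,0,0,0,100]]]}}

```text
time: 3.8
position: [0.4931, -0.1199, 0.1022]
orientation: [-0.005, 0.703, 0.002, 0.711]
contact_force: [0.1, -0.6, 0.8]
gripper_width: 1.0
```

```bash
cat >> h.py <<'E'
def avg(k=4):
    "mean tool pose over several readings (each burns one camera call, 0.05 s)"
    S=[]
    for _ in range(k):
        S.append(manip.observe()); cams.capture("wrist")
    T=np.eye(4);T[:3,:3]=R.from_quat([s["orientation"] for s in S]).mean().as_matrix();T[:3,3]=np.mean([s["position"] for s in S],0)
    return T,np.mean([s["contact_force"] for s in S],0),S[-1]
def barfix(im,zt):
    "bar centre offset in tool y,z (m); zt = tool-x distance of bar top"
    b,g,r=[im[...,k].astype(int) for k in (2,1,0)]
    o=((r>1.6*b)&(r-b>25)&(r>1.35*g)).astype(np.uint8)
    n,l,st,c=cv2.connectedComponentsWithStats(cv2.morphologyEx(o,cv2.MORPH_OPEN,np.ones((3,3))))
    k=[j for j in range(1,n) if 230<c[j][0]<430 and st[j,4]>300]
    if not k:return None
    k=max(k,key=lambda j:st[j,4]); v,u=np.nonzero(l==k)
    i=cams.camera_info("wrist");T=np.array(i["tool_from_camera"]);K=np.linalg.inv(i["mtx"])
    def pt(p):
        d=K@[p[0],p[1],1];d=T[:3,:3]@[d[0],-d[1],-d[2]];return T[:3,3]+d*(zt-T[0,3])/d[0]
    rows=range(v.min()+6,v.max()-5)
    q=np.array([pt((u[v==j].mean(),j)) for j in rows])
    f=np.polyfit(q[:,2],q[:,1],1)
    return "bbox",st[k].tolist(),"ends",pt((u.mean(),v.min())).round(4).tolist(),pt((u.mean(),v.max())).round(4).tolist(),"mid",q.mean(0).round(4).tolist(),"slope deg",round(np.degrees(np.arctan(f[0])),2)
E
python3 - <<'E'
from h import *
T,F,s=avg();print(T.round(4).tolist(),F.round(1),s["time"])
print(barfix(shot("wrist","w4.png"),T[2,3]-.052))
E
```

```text
[[0.0112, -0.0098, 0.9999, 0.493], [-0.0049, 0.9999, 0.0098, -0.1199], [-0.9999, -0.005, 0.0112, 0.102], [0.0, 0.0, 0.0, 1.0]] [ 0.4 -0.5  0.5] 3.95
('bbox', [317, 182, 28, 91, 2317], 'ends', [0.05, 0.0006, -0.0317], [0.05, 0.0006, 0.0226], 'mid', [0.05, 0.0006, -0.0054], 'slope deg', np.float64(-0.25))
```

Request:
{"api": "servo_tool", "payload": {"commands": [[[0,1,-4,0,0.012,0.005,100],[20,0,-1,0,0,0,100],[20,0,0,0,0,0,100],[8,0,0,0,0,0,100],[0,0,0,0,0,0,100]]]}}

```text
time: 4.47
position: [0.4884, -0.1189, 0.053]
orientation: [-0.004, 0.708, 0.004, 0.707]
contact_force: [0.3, -0.2, -0.3]
gripper_width: 1.0
```

Run:
```python
from h import *
T,F,s=avg(3);print(T.round(4).tolist(),F.round(1),s["time"])
print(barfix(shot("wrist","w5.png"),T[2,3]-.052))
```

```text
[[-0.0006, -0.0103, 0.9999, 0.4888], [-0.0001, 0.9999, 0.0103, -0.119], [-1.0, -0.0001, -0.0006, 0.0537], [0.0, 0.0, 0.0, 1.0]] [ 0.1  0.2 -0.2] 4.5667
('bbox', [313, 213, 36, 115, 3770], 'ends', [0.0017, 0.0002, -0.0317], [0.0017, 0.0002, 0.0232], 'mid', [0.0017, 0.0002, -0.0054], 'slope deg', np.float64(-0.48))
```

Request:
{"api": "servo_tool", "payload": {"commands": [[[6,0,-3,0,0,0,100],[5,0,-1,0,0,0,60],[0,0,0,0,0,0,30]]]}}

```text
time: 4.92
position: [0.4885, -0.1206, 0.0464]
orientation: [-0.005, 0.704, 0.002, 0.71]
contact_force: [-0.0, 0.4, 0.2]
gripper_width: 0.746
```

Request:
{"api": "servo_tool", "payload": {"commands": [[[0,0,0,0,0,0,30],[0,0,0,0,0,0,30]]]}}

```text
time: 5.08
position: [0.4884, -0.1207, 0.0464]
orientation: [-0.005, 0.704, 0.002, 0.71]
contact_force: [1.2, -0.4, 0.1]
gripper_width: 0.456
```

Run:
```python
from h import *
T,F,s=avg(3);print(T.round(4).tolist(),F.round(1),s["time"],s["gripper_width"])
print(barfix(shot("wrist","w6.png"),T[2,3]-.052))
```

```text
[[0.0088, -0.0104, 0.9999, 0.4885], [-0.0039, 0.9999, 0.0104, -0.1207], [-1.0, -0.004, 0.0088, 0.0465], [0.0, 0.0, 0.0, 1.0]] [ 0.3 -0.3  0.2] 5.1833 0.3036406698993981
('bbox', [315, 223, 37, 121, 4152], 'ends', [-0.0055, 0.0013, -0.0302], [-0.0055, 0.0014, 0.0259], 'mid', [-0.0055, 0.0014, -0.0034], 'slope deg', np.float64(-0.38))
```

View pics/w6.png

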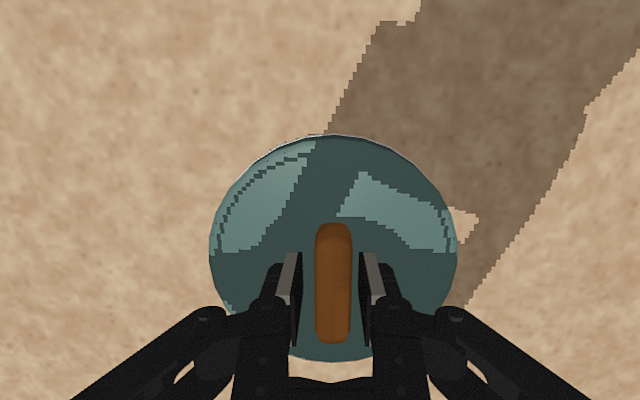

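Request:
{"api": "servo_tool", "payload": {"commands": [[[2,1,0,0,0.009,0.004,20],[0,0,0,0,0,0,0],[0,0,0,0,0,0,0],[0,0,0,0,0,0,0],[0,0,0,0,0,0,0]]]}}

```text
time: 5.7
position: [0.4891, -0.1198, 0.0448]
orientation: [-0.004, 0.707, 0.004, 0.707]
contact_force: [-0.2, 0.4, 0.9]
gripper_width: 0.17
```

Request:
{"api": "servo_tool", "payload": {"commands": [[[0,0,0,0,0,0,0],[0,0,0,0,0,0,0],[0,0,0,0,0,0,0]]]}}

```text
time: 5.95
position: [0.4891, -0.1198, 0.0448]
orientation: [-0.004, 0.707, 0.004, 0.707]
contact_force: [0.3, 0.1, 0.3]
gripper_width: 0.168
```

Run:
```python
from h import *
T,F,s=avg(3);print(T.round(4).tolist(),F.round(1),s["time"],s["gripper_width"])
print(barfix(shot("wrist","w7.png"),T[2,3]-.052))
```

```text
[[-0.0005, -0.0105, 0.9999, 0.4891], [0.0001, 0.9999, 0.0105, -0.1198], [-1.0, 0.0001, -0.0005, 0.0448], [0.0, 0.0, 0.0, 1.0]] [0.3 0.3 0.2] 6.05 0.17290644818511888
('bbox', [311, 224, 39, 123, 4250], 'ends', [-0.0072, 0.0003, -0.0305], [-0.0072, 0.0003, 0.026], 'mid', [-0.0072, 0.0003, -0.0035], 'slope deg', np.float64(-0.07))
```

Request:
{"api": "servo_tool", "payload": {"commands": [[[-10,0,0,0,0,0,0],[-25,0,0,0,0,0,0],[-30,0,0,0,0,0,0],[-30,0,0,0,0,0,0],[-30,0,0,0,0,0,0]]]}}

```text
time: 6.57
position: [0.4788, -0.1157, 0.1634]
orientation: [0.0, 0.717, 0.008, 0.697]
contact_force: [1.2, -1.2, -3.4]
gripper_width: 0.177
```

Request:
{"api": "servo_tool", "payload": {"commands": [[[-25,0,0,0,0,0,0],[0,0,0,0,0,0,0]]]}}

```text
time: 6.73
position: [0.4823, -0.117, 0.196]
orientation: [-0.001, 0.713, 0.006, 0.701]
contact_force: [1.6, 0.1, -1.7]
gripper_width: 0.174
```

Run:
```python
from h import *
T,F,s=avg(3);print(T.round(4).tolist(),F.round(1),s["time"],s["gripper_width"])
print(barfix(shot("wrist","w8.png"),-.0072))
```

```text
[[-0.0214, -0.0106, 0.9997, 0.481], [0.0086, 0.9999, 0.0107, -0.1165], [-0.9997, 0.0088, -0.0213, 0.1935], [0.0, 0.0, 0.0, 1.0]] [ 0.3 -0.1 -2.9] 6.8333 0.16967667189349472
('bbox', [311, 224, 39, 123, 4254], 'ends', [-0.0072, 0.0003, -0.0305], [-0.0072, 0.0004, 0.026], 'mid', [-0.0072, 0.0003, -0.0035], 'slope deg', np.float64(-0.08))
```

View pics/w8.png

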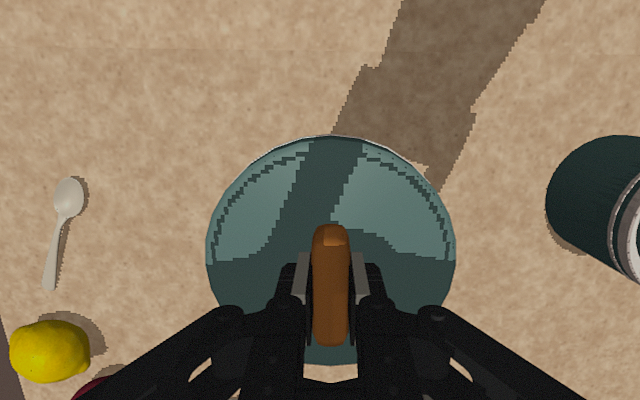

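Request:
{"api": "servo_tool", "payload": {"commands": [[[0,20,0,0,-0.02,-0.009,0],[0,35,1,0,0,0,0],[0,40,1,0,0,0,0],[0,40,1,0,0,0,0],[0,40,1,0,0,0,0]]]}}

```text
time: 7.35
position: [0.4722, 0.0591, 0.1748]
orientation: [0.002, 0.719, -0.0, 0.695]
contact_force: [0.6, -0.4, -3.2]
gripper_width: 0.171
```

Request:
{"api": "servo_tool", "payload": {"commands": [[[0,40,1,0,0,0,0],[0,30,0,0,0,0,0],[0,15,0,-0.04,0,0,0],[0,5,0,-0.04,0,0,0],[0,0,0,0,0,0,0]]]}}

```text
time: 7.77
position: [0.4609, 0.1601, 0.1596]
orientation: [-0.029, 0.727, 0.033, 0.685]
contact_force: [0.6, 0.3, -2.4]
gripper_width: 0.171
```

Run:
```python
from h import *
T,F,s=avg(4);print(T.round(4).tolist(),F.round(1),s["time"],s["gripper_width"])
```

```text
[[-0.0607, -0.0848, 0.9945, 0.461], [0.0025, 0.9964, 0.0852, 0.159], [-0.9982, 0.0076, -0.0602, 0.1597], [0.0, 0.0, 0.0, 1.0]] [-0.3  0.3 -3.1] 7.9167 0.17009562215498586
```

Request:
{"api": "servo_tool", "payload": {"commands": [[[-25,-6,15,-0.01,-0.04,0,0],[-10,-4,12,0,-0.03,0,0],[-3,0,2,0,-0.01,0,0]]]}}

```text
time: 8.22
position: [0.496, 0.1468, 0.1996]
orientation: [-0.029, 0.697, 0.034, 0.716]
contact_force: [0.0, -0.3, -2.4]
gripper_width: 0.175
```

Run:
```python
from h import *
T,F,s=avg(3);print(T.round(4).tolist(),F.round(1),s["time"],s["gripper_width"])
cams.capture("scene");print(mark("canister","scene"),mark("bar","scene"),mark("seat","scene"))
shot("wrist","w9.png")
```

```text
[[0.0269, -0.089, 0.9957, 0.4961], [0.0089, 0.996, 0.0888, 0.1471], [-0.9996, 0.0065, 0.0276, 0.2001], [0.0, 0.0, 0.0, 1.0]] [ 0.5 -0.4 -2.4] 8.3167 0.1738344776874452
[([0.4865, 0.15, 0.0046], 0.9), ([0.4817, 0.1485, 0.0948], 0.47)] [([0.4999, 0.1498, 0.1951], 0.97), ([0.7209, -0.3431, 0.0004], 0.3)] [([0.4822, 0.1465, 0.0942], 0.79), ([0.5019, 0.1491, 0.1947], 0.54)]
```

View pics/w9.png

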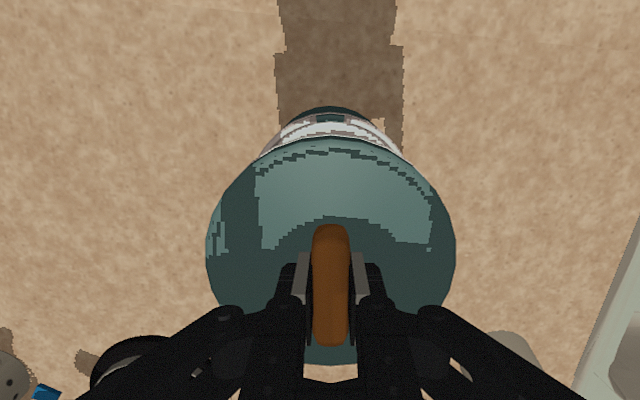

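Request:
{"api": "servo_tool", "payload": {"commands": [[[0,4,-10,-0.005,0.027,-0.009,0],[0,0,0,0,0,0,0]]]}}

```text
time: 8.78
position: [0.4804, 0.1512, 0.1944]
orientation: [-0.035, 0.711, 0.033, 0.702]
contact_force: [-0.0, -0.8, -3.3]
gripper_width: 0.172
```

```bash
cat >> h.py <<'E'
def plan(goal,yaw):
    "row (mm, rad in tool axes) that takes the mean tool pose to TCP goal, level, bar yaw in deg"
    T,F,s=avg(3)
    y=np.radians(yaw+90);Y=np.array([np.cos(y),np.sin(y),0]);X=np.array([0,0,-1.]);G=np.c_[X,Y,np.cross(X,Y)]
    d=T[:3,:3].T@(np.array(goal)-T[:3,3])*1000; w=R.from_matrix(T[:3,:3].T@G).as_rotvec()
    print("t",round(s["time"],2),"pos",T[:3,3].round(4),"tilt",T[:2,0].round(4),"yaw",round(np.degrees(np.arctan2(T[1,1],T[0,1]))-90,2),"F",F.round(1),"M",np.round(s["moment"],2),"grip",round(s["gripper_width"],3))
    print("row",d.round(1),w.round(4))
E
python3 - <<'E'
from h import *
plan([.4855,.1505,.18],5.4)
E
```

```text
t 8.88 pos [0.4811 0.151  0.1946] tilt [-0.0105 -0.0041] yaw 5.53 F [-0.1  0.1 -2.8] M [-0.   -0.01  0.  ] grip 0.17
row [14.5 -0.9  4.5] [ 0.0023 -0.0108  0.0031]
```

Request:
{"api": "servo_tool", "payload": {"commands": [[[12,-1,4,0,-0.01,0.003,0],[8,0,0,0,-0.005,0,0],[5,0,0,0,0,0,0],[0,0,0,0,0,0,0]]]}}

```text
time: 9.27
position: [0.4875, 0.1501, 0.1695]
orientation: [-0.034, 0.703, 0.034, 0.71]
contact_force: [-0.3, 1.0, -2.7]
gripper_width: 0.174
```

Run:
```python
from h import *
plan([.4855,.1505,.158],5.4)
```

```text
t 9.37 pos [0.4877 0.1502 0.1699] tilt [0.0106 0.0011] yaw 5.51 F [-0.1  0.1 -2.9] M [-0.01  0.03 -0.01] grip 0.172
row [11.9  0.6 -2.3] [ 0.0019  0.0106 -0.0001]
```

Request:
{"api": "servo_tool", "payload": {"commands": [[[8,0,-2,0,0.009,0,0],[0,0,0,0,0,0,0]]]}}

```text
time: 9.58
position: [0.4873, 0.1503, 0.1636]
orientation: [-0.034, 0.704, 0.034, 0.708]
contact_force: [-0.9, 0.4, -3.2]
gripper_width: 0.17
```

Run:
```python
from h import *
plan([.4855,.1505,.155],5.4)
s=cams.capture("scene");t=cams.capture("top");w=cams.capture("wrist");P=campose("wrist")
for n,im in(("scene",s),("top",t)): print(n,mark("canister",n),mark("outer_lid",n),proj(n,(.4855,.1505,.1)))
w=w[...,::-1]
out=cv2.resize(w[60:260,200:470],None,fx=2.9,fy=2.9,interpolation=cv2.INTER_NEAREST)
for a in range(0,360,6):
    p=np.array([.4855,.1505,.1])+.056*np.array([np.cos(np.radians(a+5.4)),np.sin(np.radians(a+5.4)),0])
    u=proj("wrist",p,P); cv2.circle(out,(int((u[0]+.5-200)*2.9),int((u[1]+.5-60)*2.9)),2,(0,0,255) if a!=180 else (0,255,0),-1)
cv2.imwrite("pics/w10.png",out)
```

```text
t 9.68 pos [0.488  0.1504 0.1644] tilt [0.0069 0.0012] yaw 5.52 F [-0.2  0.4 -2.7] M [0.01 0.02 0.06] grip 0.172
row [ 9.4  0.3 -2.5] [ 0.0021  0.007  -0.0005]
scene [([0.4853, 0.1535, 0.0041], 0.92), ([0.4836, 0.1466, 0.0926], 0.24)] [([0.4931, 0.1512, 0.1245], 0.61)] [255.51100513 185.0852493 ]
top [] [([0.4905, 0.1483, 0.1233], 0.91)] [263.20105096 246.53441147]
```

View pics/w10.png

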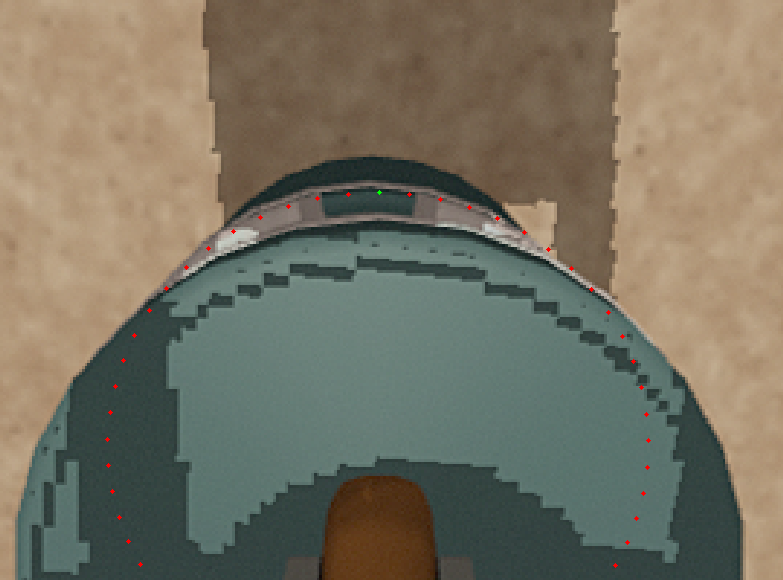

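Request:
{"api": "servo_tool", "payload": {"commands": [[[3,0,-3,0,0.008,0,0],[0,0,0,0,0,0,0],[0,0,0,0,0,0,0]]]}}

```text
time: 10.33
position: [0.4854, 0.1502, 0.162]
orientation: [-0.034, 0.706, 0.034, 0.706]
contact_force: [0.0, -0.2, -2.4]
gripper_width: 0.172
```

Run:
```python
from h import *
plan([.4855,.1505,.155],5.4)
P=campose("wrist");np.save("P11.npy",P)
w=shot("wrist","w11raw.png")[...,::-1]
cv2.imwrite("pics/w11.png",cv2.resize(w[105:175,240:425],None,fx=4.3,fy=4.3,interpolation=cv2.INTER_CUBIC))
```

```text
t 10.43 pos [0.4852 0.1502 0.1619] tilt [-0.0002  0.0006] yaw 5.52 F [-0.  -0.3 -2.8] M [-0.    0.02  0.04] grip 0.173
row [6.9 0.3 0.3] [ 0.0021 -0.0002 -0.0006]
```

View pics/w11.png

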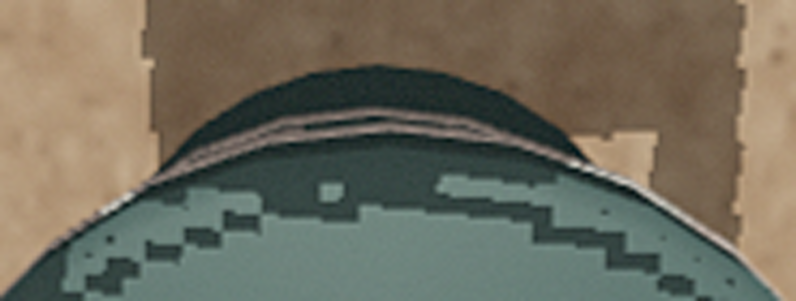

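Request:
{"api": "servo_tool", "payload": {"commands": [[[0,0,20,0,0,0,0],[0,0,20,0,0,0,0],[0,0,0,0,0,0,0],[0,0,0,0,0,0,0]]]}}

```text
time: 10.87
position: [0.5254, 0.1542, 0.1614]
orientation: [-0.034, 0.707, 0.034, 0.706]
contact_force: [-0.1, 0.1, -2.8]
gripper_width: 0.17
```

Run:
```python
from h import *
plan([.4855,.1505,.155],5.4)
s=manip.observe();P=campose("wrist");np.save("P12.npy",P)
w=shot("wrist","w12raw.png")[...,::-1]
print(np.abs(campose("wrist")-P).max())
cv2.imwrite("pics/w12.png",cv2.resize(w[85:185,235:425],None,fx=4.2,fy=4.2,interpolation=cv2.INTER_CUBIC))
```

```text
t 10.97 pos [0.5254 0.1542 0.1615] tilt [-0.001   0.0004] yaw 5.54 F [-0.1 -0.3 -3.1] M [-0.01 -0.03  0.02] grip 0.171
row [  6.5   0.2 -40.1] [ 0.0024 -0.001  -0.0005]
0.00017564590317759032
```

View pics/w12.png

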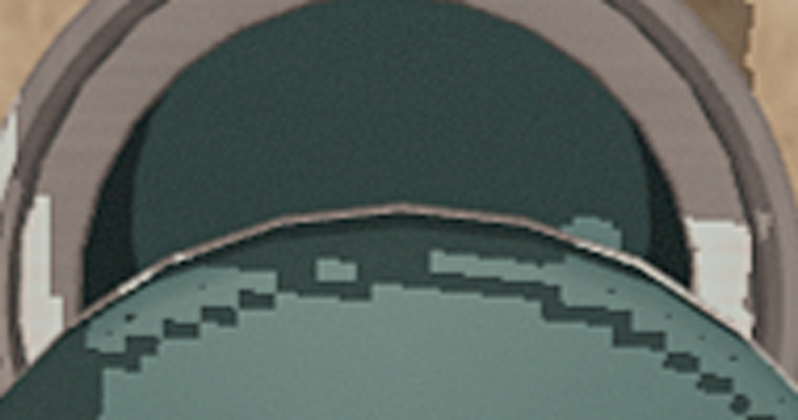

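Run:
```python
from h import *
from scipy.optimize import least_squares
P=np.load("P12.npy");w=cv2.imread("pics/w12raw.png").astype(float);w=cv2.GaussianBlur(w,(3,3),0)
d=w[...,2]-w[...,1] # r-g : teal negative, grey ~>0
# notch: print sign map near top
for v in range(56,88,2): print(v,''.join('#' if d[v,u]<-8 else ('+' if d[v,u]<0 else ('.' if d[v,u]<14 else ' ')) for u in range(285,375)))
pts=[]
for a in np.radians(np.arange(95,276,3)):
    # march outward from approx centre along world ray at z=.091
    c=np.array([.4845,.1495]);prev=None
    for r in np.arange(.038,.056,.00025):
        u,v=proj("wrist",(c[0]+r*np.cos(a),c[1]+r*np.sin(a),.091),P)
        if not(0<=u<639 and 0<=v<399):break
        val=d[int(round(v)),int(round(u))]
        if val>-3 and prev is not None and prev<-3: pts.append((a,r,c[0]+r*np.cos(a),c[1]+r*np.sin(a)));break
        prev=val
pts=np.array(pts)
f=least_squares(lambda p:np.hypot(pts[:,2]-p[0],pts[:,3]-p[1])-p[2],[.485,.15,.045],loss="soft_l1",f_scale=.0005)
print(f.x,len(pts),np.abs(f.fun).max(),np.degrees(pts[[0,-1],0]))
```

```text
56                                                                                           
58                                   ...............                                         
60               ............+++#########################++++...........                     
62         ................###################################................               
64    .....................+#################################+......................         
66 .........................#################################+..........................     
68 .........................+##+++++.................++++###+............................... 
70 ..........................................................................................
72 ..........................................................................................
74 ..........................................................................................
76 ..........................................................................................
78 ..........................................................................................
80 ..........................................................................................
82 ..........................................................................................
84 ...................................+++++####+++++.........................................
86 ......................++###################################++.............................
[0.48522911 0.14865366 0.04219908] 61 0.0023503963520929566 [ 95. 275.]
```

Run:
```python
from h import *
from scipy.optimize import least_squares
P=np.load("P12.npy");w=cv2.imread("pics/w12raw.png").astype(float)
d=w[...,2]-w[...,1]
c=np.array([.4852,.149]);N=[]
for v in (62,63,64,65,66):
    u=np.nonzero(d[v,290:370]<-6)[0]+290; N.append((u.min()+u.max())/2); print(v,u.min(),u.max(),end="; ")
n=ray("wrist",(np.mean(N),64),.091,P);print("\nnotch",n)
db=cv2.GaussianBlur(d,(3,3),0)
for lo,hi in((105,255),(115,245),(125,235)):
    pts=[]
    for a in np.radians(np.arange(lo,hi+1,2)):
        rr=np.arange(.036,.05,.0001);q=[proj("wrist",(c[0]+r*np.cos(a),c[1]+r*np.sin(a),.091),P) for r in rr]
        q=np.array(q,np.float32);val=cv2.remap(db.astype(np.float32),q[:,0].reshape(1,-1),q[:,1].reshape(1,-1),cv2.INTER_LINEAR)[0]
        i=np.argmax(np.convolve(val,np.r_[np.ones(8),-np.ones(8)],'valid'))+8
        pts.append((c[0]+rr[i]*np.cos(a),c[1]+rr[i]*np.sin(a)))
    pts=np.array(pts)
    f=least_squares(lambda p:np.hypot(pts[:,0]-p[0],pts[:,1]-p[1])-p[2],[.485,.15,.045],loss="soft_l1",f_scale=.0003)
    print(lo,f.x,np.abs(f.fun).max(),"yaw",np.degrees(np.arctan2(f.x[1]-n[1],f.x[0]-n[0])))
```

```text
62 309 343; 63 309 343; 64 310 342; 65 310 342; 66 310 342; 
notch [0.43335126 0.14337354 0.091     ]Traceback (most recent call last):
  File "<stdin>", line 13, in <module>
  File "h.py", line 14, in proj
    i=cams.camera_info(n); P=campose(n) if P is None else P
ValueError: time passes only in moves, steps and waits
```

```bash
sed -i 's/^def tool(/INFO={n:cams.camera_info(n) for n in ("scene","top","wrist")}\ndef tool(/; s/i=cams.camera_info(n)/i=INFO[n]/; s/i=cams.camera_info("wrist")/i=INFO["wrist"]/' h.py
python3 - <<'E'
from h import *
from scipy.optimize import least_squares
P=np.load("P12.npy");w=cv2.imread("pics/w12raw.png").astype(float)
d=w[...,2]-w[...,1]
c=np.array([.4852,.149]);n=np.array([.43335,.14337])
db=cv2.GaussianBlur(d,(3,3),0)
for lo,hi in((105,255),(115,245),(125,235)):
    pts=[]
    for a in np.radians(np.arange(lo,hi+1,2)):
        rr=np.arange(.036,.05,.0001);q=[proj("wrist",(c[0]+r*np.cos(a),c[1]+r*np.sin(a),.091),P) for r in rr]
        q=np.array(q,np.float32);val=cv2.remap(db.astype(np.float32),q[:,0].reshape(1,-1),q[:,1].reshape(1,-1),cv2.INTER_LINEAR)[0]
        i=np.argmax(np.convolve(val,np.r_[np.ones(8),-np.ones(8)],'valid'))+8
        pts.append((c[0]+rr[i]*np.cos(a),c[1]+rr[i]*np.sin(a)))
    pts=np.array(pts)
    f=least_squares(lambda p:np.hypot(pts[:,0]-p[0],pts[:,1]-p[1])-p[2],[.485,.15,.045],loss="soft_l1",f_scale=.0003)
    print(lo,f.x,np.abs(f.fun).max(),"yaw",np.degrees(np.arctan2(f.x[1]-n[1],f.x[0]-n[0])))
E
```

```text
105 [0.48542806 0.14857607 0.04235236] 0.0002729933654396638 yaw 5.708698122264026
115 [0.48544821 0.1486007  0.04237004] 0.00023727773975213556 yaw 5.733323391393833
125 [0.48537618 0.14862755 0.0423038 ] 0.0001951122734282218 yaw 5.7704808381223645
```

Request:
{"api": "servo_tool", "payload": {"commands": [[[0,-1,-20,-0.003,0,0,0],[0,-1,-20,0,0,0,0],[0,0,0,0,0,0,0]]]}}

```text
time: 11.32
position: [0.4825, 0.148, 0.161]
orientation: [-0.035, 0.707, 0.036, 0.705]
contact_force: [-0.7, 0.9, -3.2]
gripper_width: 0.175
```

Run:
```python
from h import *
plan([.4854,.1485,.155],5.7)
```

```text
t 11.42 pos [0.4842 0.1481 0.1614] tilt [-0.0002  0.0006] yaw 5.73 F [-0.3  0.4 -2.6] M [-0.02  0.    0.01] grip 0.173
row [6.4 0.2 1.2] [ 0.0005 -0.0002 -0.0006]
```

Request:
{"api": "servo_tool", "payload": {"commands": [[[4,0,1,0,0,0,0],[4,0,0,0,0,0,0],[0,0,0,0,0,0,0]]]}}

```text
time: 11.72
position: [0.4902, 0.1488, 0.155]
orientation: [-0.035, 0.703, 0.036, 0.709]
contact_force: [-0.4, -0.6, -3.6]
gripper_width: 0.171
```

Run:
```python
from h import *
plan([.4854,.1485,.150],5.7)
```

```text
t 11.82 pos [0.4904 0.1488 0.1552] tilt [0.008  0.0018] yaw 5.71 F [ 0.4 -0.4 -3.3] M [0.03 0.03 0.02] grip 0.173
row [ 5.2  0.2 -5.1] [ 0.0001  0.0082 -0.001 ]
```

Request:
{"api": "servo_tool", "payload": {"commands": [[[3,0,-5,0,0.01,-0.001,0],[0,0,0,0,0,0,0]]]}}

```text
time: 12.03
position: [0.4855, 0.1483, 0.1524]
orientation: [-0.035, 0.707, 0.035, 0.705]
contact_force: [-0.0, -0.0, -3.1]
gripper_width: 0.173
```

Run:
```python
from h import *
plan([.4854,.1485,.148],5.7)
```

```text
t 12.13 pos [0.4861 0.1484 0.1528] tilt [-0.0008 -0.0001] yaw 5.7 F [ 0.5 -0.3 -3.3] M [ 0.06 -0.02  0.06] grip 0.171
row [ 4.8  0.2 -0.7] [ 0.     -0.0008 -0.    ]
```

Good. Descend into the mouth stepwise.

Request:
{"api": "servo_tool", "payload": {"commands": [[[4,0,-2,0,0.003,0,0],[0,0,0,0,0,0,0]]]}}

```text
time: 12.35
position: [0.4849, 0.1484, 0.1494]
orientation: [-0.035, 0.707, 0.035, 0.706]
contact_force: [-0.1, -0.2, -4.2]
gripper_width: 0.172
```

Request:
{"api": "servo_tool", "payload": {"commands": [[[4,0,-2,0,0.003,0,0],[0,0,0,0,0,0,0]]]}}

```text
time: 12.52
position: [0.4827, 0.1481, 0.145]
orientation: [-0.035, 0.708, 0.035, 0.704]
contact_force: [-0.8, -0.1, -3.0]
gripper_width: 0.176
```

Run:
```python
from h import *
plan([.4854,.1485,.140],5.7)
```

```text
t 12.62 pos [0.4833 0.1482 0.1455] tilt [-0.0036 -0.0001] yaw 5.7 F [-0.6 -0.1 -2.8] M [-0.04 -0.01 -0.02] grip 0.177
row [5.5 0.1 2.2] [ 0.     -0.0036 -0.0002]
```

Request:
{"api": "servo_tool", "payload": {"commands": [[[2,0,2,0,-0.003,0,0],[0,0,0,0,0,0,0]]]}}

```text
time: 12.83
position: [0.4865, 0.1486, 0.1443]
orientation: [-0.035, 0.705, 0.035, 0.707]
contact_force: [-0.6, 0.3, -3.7]
gripper_width: 0.173
```

Request:
{"api": "servo_tool", "payload": {"commands": [[[3,0,0,0,0.001,0,0],[0,0,0,0,0,0,0]]]}}

```text
time: 13.0
position: [0.4868, 0.1486, 0.1412]
orientation: [-0.035, 0.706, 0.035, 0.707]
contact_force: [-0.9, -0.0, -3.2]
gripper_width: 0.175
```

Run:
```python
from h import *
plan([.4854,.1485,.138],5.7)
```

```text
t 13.1 pos [0.487  0.1486 0.1415] tilt [0.002  0.0006] yaw 5.7 F [-0.3  0.2 -3.2] M [-0.05  0.02 -0.02] grip 0.171
row [ 3.5  0.  -1.6] [ 0.      0.0021 -0.0004]
```

Request:
{"api": "servo_tool", "payload": {"commands": [[[3,0,-2,0,0.003,0,0],[0,0,0,0,0,0,0]]]}}

```text
time: 13.32
position: [0.4859, 0.1486, 0.1394]
orientation: [-0.035, 0.706, 0.035, 0.707]
contact_force: [0.1, -0.3, -3.2]
gripper_width: 0.175
```

Request:
{"api": "servo_tool", "payload": {"commands": [[[2,0,-1,0,0.002,0,0],[0,0,0,0,0,0,0]]]}}

```text
time: 13.48
position: [0.4852, 0.1485, 0.1377]
orientation: [-0.035, 0.706, 0.035, 0.706]
contact_force: [-0.3, -0.2, -2.2]
gripper_width: 0.175
```

Run:
```python
from h import *
plan([.4854,.1485,.136],5.7)
```

```text
t 13.58 pos [0.4855 0.1486 0.138 ] tilt [0.0007 0.0006] yaw 5.7 F [ 0.1 -0.3 -2.2] M [ 0.05  0.04 -0.01] grip 0.172
row [ 2.  -0.  -0.1] [ 0.0001  0.0007 -0.0006]
```

Request:
{"api": "servo_tool", "payload": {"commands": [[[2,0,-1,0,0.001,0,0],[0,0,0,0,0,0,0]]]}}

```text
time: 13.8
position: [0.4849, 0.1486, 0.1363]
orientation: [-0.035, 0.706, 0.035, 0.707]
contact_force: [-0.1, -0.8, -1.6]
gripper_width: 0.173
```

Request:
{"api": "servo_tool", "payload": {"commands": [[[1,0,0,0,0,0,0],[0,0,0,0,0,0,0]]]}}

```text
time: 13.97
position: [0.4855, 0.1487, 0.136]
orientation: [-0.035, 0.705, 0.035, 0.707]
contact_force: [0.3, 0.5, -1.8]
gripper_width: 0.17
```

Run:
```python
from h import *
plan([.4854,.1485,.136],5.7)
```

```text
t 14.07 pos [0.4855 0.1486 0.1359] tilt [0.0021 0.001 ] yaw 5.7 F [-0.3  0.  -1.7] M [ 0.07 -0.01  0.  ] grip 0.166
row [-0.1 -0.1 -0.1] [ 0.0001  0.0022 -0.0007]
```

Request:
{"api": "servo_tool", "payload": {"commands": [[[1.5,0,0,0,0.001,0,0],[0,0,0,0,0,0,0]]]}}

```text
time: 14.28
position: [0.4857, 0.1487, 0.1362]
orientation: [-0.035, 0.706, 0.035, 0.706]
contact_force: [-1.0, -1.4, -1.7]
gripper_width: 0.176
```

Request:
{"api": "servo_tool", "payload": {"commands": [[[1,0,0,0,0.001,0,0],[0,0,0,0,0,0,0]]]}}

```text
time: 14.45
position: [0.486, 0.1487, 0.1358]
orientation: [-0.035, 0.706, 0.035, 0.706]
contact_force: [-0.7, -0.2, -1.4]
gripper_width: 0.173
```

Run:
```python
from h import *
plan([.4854,.1485,.136],5.7)
```

```text
t 14.55 pos [0.486  0.1487 0.1358] tilt [-0.      0.0005] yaw 5.71 F [-1.3 -0.2  0.6] M [-0.02  0.18 -0.02] grip 0.173
row [-0.2 -0.1 -0.6] [ 0.0002  0.     -0.0005]
```

Request:
{"api": "servo_tool", "payload": {"commands": [[[0.3,0,0,-0.08,0,0,0],[0.3,0,0,-0.1,0,0,0],[0,0,0,0,0,0,0]]]}}

```text
time: 14.85
position: [0.4859, 0.1487, 0.1358]
orientation: [-0.101, 0.7, 0.101, 0.7]
contact_force: [-1.0, -0.2, 1.3]
gripper_width: 0.174
```

Run:
```python
from h import *
plan([.486,.1487,.1357],50.7); print(manip.observe()["joints"])
```

```text
t 14.95 pos [0.4859 0.1487 0.1358] tilt [-0.0007  0.0004] yaw 16.27 F [-1.1 -0.6  1.5] M [-0.13  0.25  0.09] grip 0.171
row [0.1 0.  0.1] [-6.009e-01 -3.000e-04 -7.000e-04]
[ 1.58408246e-01  9.47239153e-02  1.97457859e+00  5.47296637e-04
  1.07286506e+00 -1.69506137e+00]
```

Turning freely (little moment). Continue.

Request:
{"api": "servo_tool", "payload": {"commands": [[[0.1,0,0,-0.1,0,0,0],[0.2,0,0,-0.11,0,0,0],[0.1,0,0,-0.11,0,0,0],[0,0,0,0,0,0,0]]]}}

```text
time: 15.33
position: [0.4859, 0.1484, 0.1358]
orientation: [-0.212, 0.675, 0.212, 0.674]
contact_force: [-1.6, -0.5, 1.7]
gripper_width: 0.175
```

Request:
{"api": "servo_tool", "payload": {"commands": [[[0.1,0,0,-0.1,0,0,0],[0.1,0,0,-0.1,0,0,0],[0,0,0,0,0,0,0]]]}}

```text
time: 15.58
position: [0.4864, 0.1482, 0.1358]
orientation: [-0.277, 0.651, 0.276, 0.651]
contact_force: [-2.1, -0.9, 1.9]
gripper_width: 0.173
```

Run:
```python
from h import *
plan([.486,.1487,.1357],50.7); print(manip.observe()["joints"][5])
print(barfix(cams.capture("wrist"),-.0072))
```

```text
t 15.68 pos [0.4864 0.1482 0.1358] tilt [ 0.0001 -0.0002] yaw 45.95 F [-1.  -0.7  1.7] M [-0.08  0.18  0.07] grip 0.169
row [0.1 0.6 0.1] [-0.083  -0.0001  0.0002]
-2.2144418412118747
('bbox', [311, 224, 39, 123, 4254], 'ends', [-0.0072, 0.0001, -0.0303], [-0.0072, 0.0001, 0.0262], 'mid', [-0.0072, 0.0001, -0.0034], 'slope deg', np.float64(-0.05))
```

Request:
{"api": "servo_tool", "payload": {"commands": [[[0,0.5,0,-0.085,0,0,0],[0,0,0,0,0,0,0]]]}}

```text
time: 15.95
position: [0.486, 0.1486, 0.1358]
orientation: [-0.303, 0.639, 0.303, 0.639]
contact_force: [-1.3, -1.2, 0.9]
gripper_width: 0.172
```

Request:
{"api": "servo_tool", "payload": {"commands": [[[-3,0,0,0,0,0,0],[0,0,0,0,0,0,0]]]}}

```text
time: 16.12
position: [0.4858, 0.1486, 0.1381]
orientation: [-0.301, 0.64, 0.301, 0.64]
contact_force: [0.7, 0.2, -0.7]
gripper_width: 0.171
```

Request:
{"api": "servo_tool", "payload": {"commands": [[[-4,0,0,0,0,0,0],[0,0,0,0,0,0,0]]]}}

```text
time: 16.28
position: [0.4853, 0.1487, 0.1415]
orientation: [-0.3, 0.641, 0.3, 0.64]
contact_force: [-0.2, 0.2, -1.2]
gripper_width: 0.175
```

Run:
```python
from h import *
plan([.486,.1487,.155],50.7)
```

```text
t 16.38 pos [0.4849 0.1486 0.1411] tilt [-0.002   0.0001] yaw 50.2 F [-0.1 -0.2 -1.7] M [-0.01  0.06 -0.01] grip 0.17
row [-13.9  -0.8   0.7] [-0.0088 -0.0012 -0.0016]
```

Request:
{"api": "servo_tool", "payload": {"commands": [[[-5,-1,1,0,-0.001,-0.001,0],[-6,-0.5,1,0,-0.002,-0.002,0],[-6,-0.5,1,0,-0.002,-0.002,0],[0,0,0,0,0,0,0]]]}}

```text
time: 16.77
position: [0.488, 0.1496, 0.1587]
orientation: [-0.3, 0.639, 0.299, 0.642]
contact_force: [-0.2, 0.1, -1.1]
gripper_width: 0.169
```

Run:
```python
from h import *
plan([.486,.1487,.20],50.7)
```

```text
t 16.87 pos [0.4877 0.1496 0.1582] tilt [0.0031 0.0004] yaw 50.18 F [-0.   0.  -1.4] M [-0.03 -0.04  0.  ] grip 0.168
row [-41.8   0.7  -1.6] [-0.0091  0.0023  0.0021]
```

Request:
{"api": "servo_tool", "payload": {"commands": [[[-15,0,-1,0,0,0,0],[-18,0,0,0,0,0,0],[-18,0,0,0,-0.003,-0.003,0],[-15,0,0,0,-0.003,-0.003,0],[-15,0,0,0,0,0,0]]]}}

```text
time: 17.33
position: [0.4806, 0.1476, 0.234]
orientation: [-0.299, 0.643, 0.3, 0.638]
contact_force: [0.5, 0.6, -1.6]
gripper_width: 0.172
```

Request:
{"api": "servo_tool", "payload": {"commands": [[[-15,0,0,0,0,0,0],[-10,0,0,0,0,0,0],[0,0,0,0,0,0,0]]]}}

```text
time: 17.58
position: [0.4819, 0.1479, 0.263]
orientation: [-0.3, 0.641, 0.3, 0.64]
contact_force: [-0.0, -0.5, -1.7]
gripper_width: 0.174
```

Run:
```python
from h import *
plan([.4857,.1487,.265],50.7)
```

```text
t 17.68 pos [0.4814 0.1478 0.2619] tilt [-0.0026 -0.0011] yaw 50.16 F [ 0.3 -0.3 -1.7] M [ 0.04 -0.    0.02] grip 0.173
row [-3.1 -2.7  3.4] [-0.0095 -0.0025 -0.0012]
```

Request:
{"api": "servo_tool", "payload": {"commands": [[[-2,-2,3,0,-0.002,-0.001,0],[0,0,0,0,0,0,0],[0,0,0,0,0,0,0]]]}}

```text
time: 17.98
position: [0.482, 0.1484, 0.2581]
orientation: [-0.299, 0.644, 0.301, 0.637]
contact_force: [0.1, 0.4, -1.8]
gripper_width: 0.173
```

Run:
```python
from h import *
plan([.4857,.1487,.265],50.7)
for n in("scene","top","wrist"):
    cams.capture(n)
    for q in("outer_lid","inner_lid","hub","canister"): print(n,q,mark(q,n))
```

```text
t 18.08 pos [0.482  0.1484 0.2582] tilt [-0.0106 -0.0018] yaw 50.15 F [-0.1  0.1 -2.1] M [-0.    0.07  0.02] grip 0.172
row [-6.9 -2.5  2.6] [-0.0096 -0.0082 -0.007 ]
scene outer_lid [([0.4818, 0.1494, 0.2185], 0.59)]
scene inner_lid [([0.4874, 0.1488, 0.0945], 0.92)]
scene hub [([0.4815, 0.1467, 0.1122], 0.75)]
scene canister [([0.7489, -0.2124, 0.0013], 0.71), ([0.4882, 0.1503, 0.0028], 0.62)]
top outer_lid [([0.4834, 0.1524, 0.2197], 0.78)]
top inner_lid []
top hub []
top canister [([0.5321, -0.3767, -0.0058], 0.4)]
wrist outer_lid [([0.4796, 0.1487, 0.2154], 0.7)]
wrist inner_lid []
wrist hub []
wrist canister [([0.7223, 0.3645, -0.0003], 0.65), ([0.4812, 0.1492, 0.2154], 0.35)]
```

Request:
{"api": "servo_tool", "payload": {"commands": [[[-4,-2,2,0,-0.008,-0.007,0],[0,0,0,0,0,0,0]]]}}

```text
time: 19.05
position: [0.4856, 0.1487, 0.2635]
orientation: [-0.3, 0.64, 0.299, 0.641]
contact_force: [0.1, 0.6, -1.6]
gripper_width: 0.172
```

Run:
```python
from h import *
plan([.4857,.1487,.265],50.7)
print(barfix(cams.capture("wrist"),-.0072))
T=tool()
if abs(T[:2,0]).max()<.02 and T[2,3]>.25 and np.hypot(*(T[:2,3]-[.4857,.1487]))<.015: print(order.hand_in())
plan([.4857,.1487,.265],50.7)
```

```text
t 19.15 pos [0.4852 0.1487 0.2631] tilt [0.0017 0.0001] yaw 50.15 F [-0.6  0.6 -1.4] M [-0.02 -0.01  0.02] grip 0.175
row [-1.9 -0.3  0.3] [-0.0096  0.0011  0.0012]
('bbox', [311, 224, 40, 123, 4248], 'ends', [-0.0072, 0.0, -0.0303], [-0.0072, 0.0001, 0.0262], 'mid', [-0.0072, 0.0001, -0.0034], 'slope deg', np.float64(-0.09))
the job is handed in; nothing more can be done
None
the job is handed in; nothing more can be done
```

I carried the locked pair by the bar onto the canister and lowered it into the notches until the outer lid rested on the inner one. I then turned the outer lid about 44.5° anticlockwise and lifted it straight up alone. I handed the job in at about 19 s, still holding it over the canister.

**Last checks that agreed**
- **Outer lid:** it is about 127 mm above where it sat, level to about 0.1° and centred on the canister to within 1 mm. The bar had not slipped in the jaws.
- **Weight:** the wrist force fell from about 2.9 N with the pair to about 1.7 N after the lift, which matches the outer lid alone.
- **Inner lid:** the scene camera put it at z ≈ 94 mm and its hub at 112 mm. Seated, they should be at 91 and 111 mm, so this fits the roughly 4 mm accuracy.
- **Canister:** the scene camera put it within about 3 mm of where it started.

**What I could not confirm**
- The top and wrist cameras did not find the inner lid, because the outer lid hides it. They also gave only wrong matches for the canister.
- My 12 pictures were used up, so the seating and the canister's position were checked by the networks and forces, not by eye.

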